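Lift a soft clay tile onto the drying rack

TASK

The soft clay tile on the cutting board is ready to dry. Stand the jar that weighs it down upright on the bench top beside the board, then slide the lifter under the tile, carry it over and lay it squarely across the two bars of the empty bay of the drying rack, without touching the clay with the gripper, tipping or dropping it, or shifting the tile that is already there. Draw the lifter out and lay it flat on the bench, clear of the rack.

Things in the scene. Friction and masses are not known exactly. Their poses are not given: they have to be found in the camera images.
- clay_tile: the soft clay tile, reddish brown, square, 84 x 84 x 10 mm, 0.12 kg, lower edges bevelled 3.5 mm so that a blade can start under it; it lies on the cutting board, 2 to 10 mm short of the fence and about square to it, with the jar on it. Origin: centre of its underside, z up, x and y along its sides
- stain_jar: small closed round jar with a dark screw lid, 54 mm in diameter, 62 mm high, standing on the clay tile as a weight. Origin: centre of its underside, z up
- lifter: the lifter, blade flat on the bench. Origin: centre of the blade's underside, x along the blade to its thin front edge. Steel blade 88 mm long (x -44 to 44), 46 wide, 2.4 thick, 0.6 at the edge; neck rises from x=-40, z=2 to x=-56, z=59; wooden handle along x from x=-60 to -152, 22 wide, 20 high, its middle 62 above the blade's underside. 0.12 kg, balances at x=-28
- lifter_grip (a point): middle of the part of the lifter's wooden handle to grip, 86 mm behind and 62 mm above the lifter's origin
- lifter_tip (a point): middle of the blade's front edge, at its underside, 44 mm ahead of the lifter's origin
- cutting_board: fixed plywood cutting board under the tile, 150 (x) x 165 (y) x 15 mm; a wooden fence stands 12 mm above it along its +y edge (inner face at y = 66.5 mm); the other edges are open, so the lifter comes in from the -y side and the fence holds the tile. Origin: centre of the board's underside, z up
- drying_rack: fixed wooden drying rack, 190 (x) x 130 (y) x 40 mm: four bars along y, 12 mm wide, tops at z = 40, in two pairs (bays) with middles at x = -47 and 47 mm; 58 mm clear between the bars of a pair, so the lifter passes down between them; below are two cross feet at y = -48 and 48, tops at z = 22. Origin: centre of its underside, z up
- empty_bay (a point): middle of the empty bay of the drying rack (the one at x = -47 mm), level with the tops of its two bars; axes as the rack's: the bars run along y
- dry_tile: another soft clay tile just like the first, already lying in the other bay of the rack. Origin: centre of its underside

How it is judged:
By the outcome, as a careful person would: the job done as asked, in the order asked, and still so for the second after the job is handed in, with the robot touching nothing.
It also fails if it takes over 64 s, if anything falls off the work surface, if the arm or the gripper's body presses on something with over 40 N, if the wrist force passes 120 N, or if a joint passes its speed limit or range.

ROBOT

A 6-joint arm with a two-finger parallel gripper is mounted at the origin on a cart in front of the work surface, level with it; the furniture and walls round the work are solid. World frame = base frame: x ahead of the robot, y to its left, z up, the work surface at z = 0. Lengths are in mm, angles in rad, forces in N, time in s.
With the tool pointing down it reaches from about 350 to 875 mm from the base axis. Payload 4.2 kg.
Tool frame: the origin (TCP) lies on the mounting face of the last link; the fingertips stand 173 mm ahead of it and the grasp point (between the pads) lies 155 mm ahead of it; z points along the fingers, y is the line along which they close (so a half turn about z gives the same grasp; the last joint's range is limited). The gripper opens to 85 mm and grips with 20 to 120 N. Pads are 22 mm wide; open, the fingers measure 114 mm over their backs; the gripper's body (76 mm by 85 mm) begins 54 mm behind the grasp point. The pads swing forward as they close: fully open they stand 13 mm farther back than shut.
Start: joints at [1.56, 0.385, 0.008, 0, -1.194, -0.259], TCP at [166.555, 602.378, 404.712] pointing down, gripper open.
Joint ranges: [-3.14, 3.14], [-1.21, 2.06], [-1.07, 1.41], [-3.16, 2.05], [-2.99, -0.16], [-3.1, 3.1]. Speed limits (rad/s): [2.79, 2.79, 3.14, 3.14, 3.14, 3.14].

INTERFACE

Orientations are given as a unit quaternion [x, y, z, w].
In Python, from bench import arm gives the robot as it stands. The module is installed in compiled form; this text tells all that it offers.
- The arm moves only by the tool move_arm, never from a script. Its arguments are lists of equal length, an entry for each row: "fingers": the finger opening in mm, from 0 to 85.4; "travel": the shift along the tool's x, y, z in mm, a list of three; "dr": the turn, a rotation vector about the tool's x, y, z in rad, a list of three. A call has 1 to 10 rows; each row is the pose to reach, as a shift and turn from the pose commanded when the call began, along the tool's axes at that moment; what a row does not reach only later rows make up. A row lasts 1/10 s, in which the tool goes at most 50 mm and 8.59 degrees, less where a joint would pass 70% of its speed; a pose out of reach is approached as far as the arm can. A call with a gripper value outside its range is refused whole. The fingers move at their own pace and stop on an object; the grip force is fixed at half the most. Time passes only in rows, so rows that repeat a pose let the fingers close. It gives the time, the measured TCP pose, the force, the opening and the grip force at its end, in the units of the state.
- arm.read_state(): the state, without advancing time (a new reading comes with each control period).
- arm.get_image(name): name is "side" or "top" or "wrist"; returns the picture (420x560x3 uint8, red, green, blue); there is no depth.
- arm.camera_model(name): a dict with "intrinsics" (3x3 intrinsics, pixels), "k1" (the pictures are not rectified: a ray, as slopes to the right and down, at radius r is drawn at 1 + k1 r^2 times it, then the intrinsics apply), "pose" (4x4, takes a point from camera to world coordinates). Camera axes: x right, y up, looking along -z (the intrinsics and any distortion apply to the point x, -y, -z); pixel columns grow to the right and rows downward; lengths in mm; the calibration is good to about 2 mm. A picture is of the moment at which its call begins: read the wrist's pose just before it. camera_model takes no time and is no camera call; for the wrist camera it gives the pose at the moment of the call.
- arm.job_done(): hands the job in; it is judged then, once.
The state is a dict: "clock": time; "joints": joint angles; "joint_vel": joint speeds; "joint_efforts": joint torques, N m; "position": TCP position; "ee_rot": TCP orientation; "contact_force": force on the tool from outside, world axes, zero at the start; "wrist_torque": the same for the moment, N m; "gripper_width": finger opening in mm; "grasp_force": force on a finger pad.
Only numpy, scipy, OpenCV 4.12 (cv2) and the standard library are available. Lean on these libraries where they do the work, as an engineer would, in place of code of your own. Each camera call takes 0.05 s, during which the arm holds its last target. There are 200 camera calls.

## Working session

There is one attempt and no reset: what is moved stays moved. The work goes in short steps, Python scripts to look and compute and a tool call to move; the robot and the scene stay as the last step left them, time stands still between calls to the robot, and variables do not carry over. Pictures are saved under pics/ and viewed, at most 10 in all, crops included, and the job is handed in when it is done.

Besides the shell and the picture viewer there is one more tool, called after "Emit:" as name(argument=value, ...) on one line, values as JSON. move_arm: Moves the arm, as the interface text tells. Its arguments: {"type":"object","properties":{"fingers":{"type":"array","items":{"type":"number"}},"travel":{"type":"array","items":{"type":"array","items":{"type":"number"}}},"dr":{"type":"array","items":{"type":"array","items":{"type":"number"}}}},"required":["fingers","travel","dr"]}

```bash
mkdir -p pics; cat > h.py <<'E'
import numpy as np, cv2
from scipy.spatial.transform import Rotation as R
from bench import arm
def snap(n,f):
    m=arm.camera_model(n); im=arm.get_image(n); cv2.imwrite('pics/'+f,im[:,:,::-1]); np.savez('pics/'+f[:-4],im=im,K=m['intrinsics'],k=m['k1'],P=m['pose']); return im
def load(f):
    d=np.load('pics/'+f+'.npz'); return d['im'],dict(intrinsics=d['K'],k1=float(d['k']),pose=d['P'])
def ray(m,u,v):
    K=np.array(m['intrinsics']);k=m['k1'];xd=(u-K[0,2])/K[0,0];yd=(v-K[1,2])/K[1,1]
    x,y=xd,yd
    for _ in range(30):
        s=1+k*(x*x+y*y);x,y=xd/s,yd/s
    P=np.array(m['pose']);return P[:3,3],P[:3,:3]@np.array([x,-y,-1])
def onz(m,u,v,z):
    o,d=ray(m,u,v);return o+d*(z-o[2])/d[2]
def proj(m,p):
    P=np.array(m['pose']);c=P[:3,:3].T@(np.array(p)-P[:3,3]);x,y=c[0]/-c[2],-c[1]/-c[2]
    s=1+m['k1']*(x*x+y*y);K=np.array(m['intrinsics']);return K[0,0]*x*s+K[0,2],K[1,1]*y*s+K[1,2]
E
python3 - <<'E'
from h import *
for n in ['top','side','wrist']:
    snap(n,n+'0.png'); m=arm.camera_model(n); print(n,np.round(m['intrinsics'],1).tolist(),m['k1'],np.round(m['pose'],2).tolist())
s=arm.read_state();print(s['position'],s['ee_rot'],R.from_quat(s['ee_rot']).as_matrix().round(3),s['clock'])
E
```

```text
top [[405.3, 0.0, 283.9], [0.0, 405.3, 209.3], [0.0, 0.0, 1.0]] -0.008597082086405654 [[-0.14, 0.97, -0.2, 327.87], [-0.99, -0.14, 0.03, 55.34], [-0.0, 0.2, 0.98, 1077.07], [0.0, 0.0, 0.0, 1.0]]
side [[382.3, 0.0, 283.0], [0.0, 382.3, 211.7], [0.0, 0.0, 1.0]] -0.019893029502171512 [[-0.5, 0.69, -0.52, 83.79], [-0.87, -0.4, 0.31, 309.42], [0.01, 0.6, 0.8, 771.3], [0.0, 0.0, 0.0, 1.0]]
wrist [[321.8, 0.0, 278.4], [0.0, 321.8, 209.6], [0.0, 0.0, 1.0]] -0.02059485488825652 [[-0.27, 0.93, 0.27, 234.06], [-0.96, -0.26, -0.07, 583.61], [0.0, -0.28, 0.96, 371.52], [0.0, 0.0, 0.0, 1.0]]
[166.51211637 602.24253958 403.85277612] [ 9.90904370e-01 -1.34565187e-01 -5.92038295e-05  8.58645157e-04] [[ 0.964 -0.267 -0.   ]
 [-0.267 -0.964 -0.002]
 [ 0.     0.002 -1.   ]] 0.15
```

View pics/top0.png

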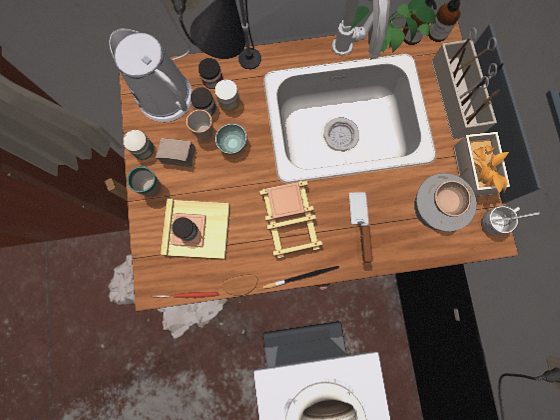

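View pics/side0.png

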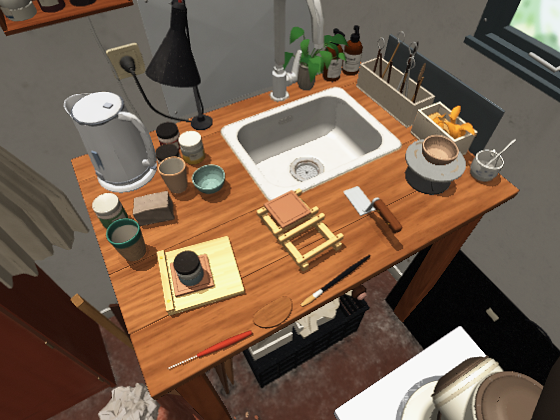

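Top view: board about (197,230) with the fence on the left (+y), jar at (185,229) and rack at (290,218). The dry tile is in the upper bay, and the lifter's blade is at (359,209) with its handle down to (367,260). The side view agrees. Next, an enlarged crop for corners.

```bash
python3 - <<'E'
from h import *
im,m=load('top0')
c=im[170:310,140:400][:,:,::-1];cv2.imwrite('pics/c1.png',cv2.resize(c,None,fx=3,fy=3,interpolation=cv2.INTER_CUBIC))
im,m2=load('side0')
c=im[170:340,150:420][:,:,::-1];cv2.imwrite('pics/c2.png',cv2.resize(c,None,fx=2.9,fy=2.9,interpolation=cv2.INTER_CUBIC))
for n,u,v,z in [('jar',185,229,87),('board',197,230,15),('bay',297,236,40),('blade',359,209,2),('spot',195,277,0),('edge',195,302,0)]: print(n,onz(m,u,v,z).round(0))
E
```

```text
jar [516. 276.  87.]
board [523. 261.  15.]
bay [466.   3.  40.]
blade [ 520. -177.    2.]
spot [402. 282.   0.]
edge [338. 288.   0.]
```

View pics/c1.png

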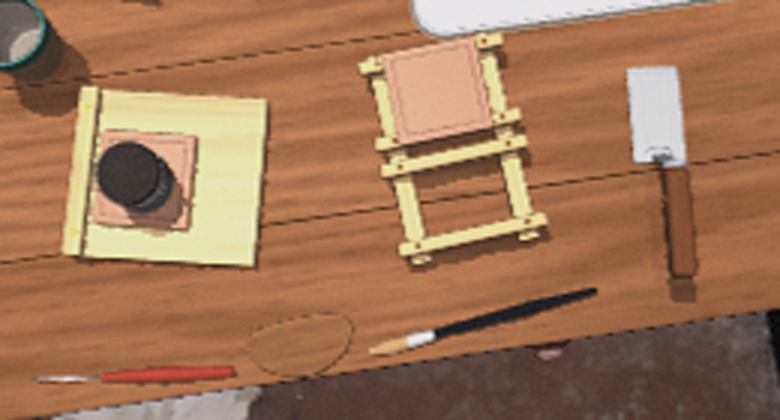

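View pics/c2.png

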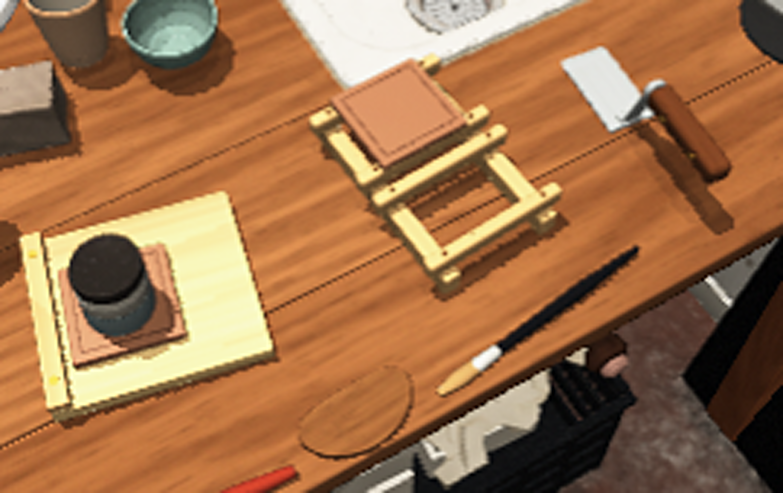

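Crop 1 shows the board's right edge running (267,100) to (256,266). The empty-bay bars run (383,170)–(526,141) and (400,248)–(546,220). The lifter blade is (627..685, 67..163), with handle (665..694, 168..277). The jar lid centre is at (134,176). Crop 2 shows the same layout.

```bash
python3 - <<'E'
from h import *
im,m=load('top0')
def p(x,y,z): return onz(m,140+(x+.5)/3-.5,170+(y+.5)/3-.5,z)[:2]
def ang(v): return np.degrees(np.arctan2(v[1],v[0])).round(1)
a,b=p(267,100,15),p(256,266,15); print('board -y edge',a.round(),b.round(),'xdir',ang(a-b))
t=[p(105,131,25),p(196,135,25),p(187,230,25),p(92,225,25)]
print('tile',np.round(t),np.mean(t,0).round(1),'xdir',ang(t[1]-t[2]))
q=[p(383,170,40),p(526,141,40),p(400,248,40),p(546,220,40)]
print('bay',np.round(q),np.mean(q,0).round(1),'ydir',ang(q[0]-q[1]),ang(q[2]-q[3]),np.linalg.norm(q[0]-q[1]))
l=[p(627,68,2),p(677,67,2),p(685,163,2),p(634,162,2)]
h=[p(665,168,72),p(690,168,72),p(672,277,72),p(694,275,72)]
print('blade',np.round(l),np.mean(l,0).round(1)); print('handle',np.round(h),np.mean(h,0).round(1),'xdir',ang(h[0]+h[1]-h[2]-h[3]),ang(l[0]+l[1]-l[2]-l[3]))
print('jar',p(134,176,87))
s=arm.read_state();print(s['position'],arm.camera_model('wrist')['pose'][:3,3])
E
```

```text
board -y edge [584. 170.] [438. 196.] xdir -10.4
tile [[574. 313.]
 [559. 234.]
 [476. 251.]
 [493. 332.]] [525.5 282.5] xdir -11.3
bay [[502.  75.]
 [509. -51.]
 [433.  70.]
 [439. -57.]] [470.7   8.9] ydir 93.4 92.6 126.46756197759484
blade [[ 569. -157.]
 [ 564. -202.]
 [ 476. -193.]
 [ 483. -148.]] [ 523.  -175.2]
handle [[ 464. -160.]
 [ 461. -180.]
 [ 374. -149.]
 [ 373. -167.]] [ 418.2 -164. ] xdir -7.7 -5.9
jar [518.34179747 277.75920558]
[166.51211637 602.24253958 403.85277612] [234.06396302 583.61431602 371.5163769 ]
```

Emit:
move_arm(fingers=[85, 85, 85, 85, 85, 85, 85, 85, 85, 85], travel=[[42, 22, 10], [84, 44, 20], [128, 66, 30], [170, 88, 40], [213, 110, 50], [256, 132, 60], [298, 154, 70], [341, 176, 80], [384, 198, 90], [426, 219, 100]], dr=[[0, 0, 0], [0, 0, 0], [0, 0, 0], [0, 0, 0], [0, 0, 0], [0, 0, 0], [0, 0, 0], [0, 0, 0], [0, 0, 0], [0, 0, 0]])

```text
clock: 1.15
position: [519.9, 276.2, 304.2]
ee_rot: [0.991, -0.134, -0.0, 0.0]
contact_force: [-0.2, 0.8, 0.6]
gripper_width: 85.1
grasp_force: 0.0
```

Emit:
move_arm(fingers=[85, 85], travel=[[0, 0, 0], [0, 0, 0]], dr=[[0, 0, 0], [0, 0, 0]])

```text
clock: 1.35
position: [519.4, 276.7, 303.9]
ee_rot: [0.991, -0.136, -0.001, 0.001]
contact_force: [0.1, 0.9, -0.3]
gripper_width: 85.1
grasp_force: 0.0
```

```bash
python3 - <<'E'
from h import *
im=snap('wrist','w1.png');s=arm.read_state();print(s['clock'],s['position'],s['joints'],R.from_quat(s['ee_rot']).as_matrix().round(3).tolist(),s['contact_force'])
m=arm.camera_model('wrist');print(proj(m,[518.3,277.8,87]),proj(m,[525.5,282.5,25]))
E
```

```text
1.4 [518.80264555 277.59780045 304.43166458] [ 7.66322041e-01  4.12078771e-01 -2.20740075e-01 -1.52860471e-04
 -9.38536902e-01  5.34058133e-01] [[0.964, -0.267, -0.0], [-0.267, -0.964, -0.0], [-0.0, 0.0, -1.0]] [0.41904475 0.03793565 0.30863908]
(np.float64(278.40769180730445), np.float64(236.4351482545774)) (np.float64(270.2603678113855), np.float64(201.77642247235397))
```

View pics/w1.png

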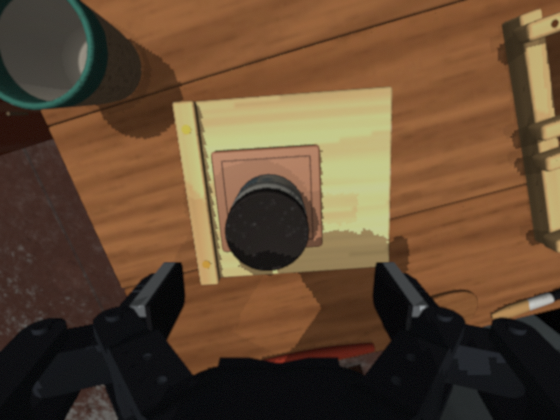

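The wrist view shows the lid centre at about (267,228), tile corners (212,152), (318,146) and (322,245), and the board's right edge running (391,88) to (389,270).

```bash
python3 - <<'E'
from h import *
im,m=load('w1')
p=lambda u,v,z:onz(m,u,v,z)[:2]
j=p(267,228,87);print('jar',j,'lidw',p(225,228,87)-p(309,228,87))
t=[p(212,152,25),p(318,146,25),p(322,245,25)];print(np.round(t,1),'centre',(t[0]+t[2])/2,np.linalg.norm(t[0]-t[1]),np.linalg.norm(t[2]-t[1]))
g=lambda v:np.degrees(np.arctan2(v[1],v[0]))
print(g(t[1]-t[2]),g(t[0]-t[1])-90,'board',g(p(391,88,15)-p(389,270,15)),p(391,88,15),p(389,270,15), 'fence', p(205,110,27),p(217,275,27))
s=arm.read_state();Rm=R.from_quat(s['ee_rot']).as_matrix();print(Rm.T@(np.r_[j,217]-s['position']))
E
```

```text
jar [526.05502762 281.87385035] lidw [13.74453175 49.10347326]
[[575.5 313.1]
 [558.2 234.6]
 [479.1 250.4]] centre [527.31739517 281.78130061] 80.41703538784905 80.5957952514649
-11.32697583859668 -12.44381389226264 board -10.782384846666087 [584.12968809 170.47634264] [435.70098368 198.74334123] fence [605.69822323 307.81720688] [477.38713576 341.89103118]
[ 5.88018258 -6.09514644 87.42682805]
```

Emit:
move_arm(fingers=[85, 85, 85, 40, 40, 40, 40, 40, 40, 40], travel=[[5, -5, 35], [5, -5, 70], [5, -5, 87], [5, -5, 87], [5, -5, 87], [5, -5, 87], [5, -5, 87], [5, -5, 87], [5, -5, 87], [5, -5, 87]], dr=[[0, 0, 0], [0, 0, 0], [0, 0, 0], [0, 0, 0], [0, 0, 0], [0, 0, 0], [0, 0, 0], [0, 0, 0], [0, 0, 0], [0, 0, 0]])

```text
clock: 2.4
position: [525.2, 281.9, 219.4]
ee_rot: [0.991, -0.134, 0.001, -0.001]
contact_force: [-3.4, 2.3, 6.0]
gripper_width: 52.6
grasp_force: 62.9
```

Emit:
move_arm(fingers=[40, 40, 40, 40, 40, 40, 40, 40, 40, 40], travel=[[0, 0, -15], [0, 0, -40], [-30, 11, -40], [-70, 26, -40], [-100, 37, -40], [-113, 42, -30], [-113, 42, -10], [-113, 42, 10], [-113, 42, 20], [-113, 42, 24]], dr=[[0, 0, 0], [0, 0, 0], [0, 0, 0], [0, 0, 0], [0, 0, 0], [0, 0, 0], [0, 0, 0], [0, 0, 0], [0, 0, 0], [0, 0, 0]])

```text
clock: 3.4
position: [404.5, 270.4, 194.3]
ee_rot: [0.991, -0.134, -0.001, 0.002]
contact_force: [-14.5, -4.4, 37.8]
gripper_width: 52.4
grasp_force: 65.6
```

Emit:
move_arm(fingers=[40, 40], travel=[[0, 0, 0], [0, 0, 0]], dr=[[0, 0, 0], [0, 0, 0]])

```text
clock: 3.6
position: [404.9, 270.8, 194.4]
ee_rot: [0.991, -0.135, 0.0, -0.0]
contact_force: [-3.3, -0.7, 3.6]
gripper_width: 52.7
grasp_force: 63.0
```

Emit:
move_arm(fingers=[60, 75, 85, 85, 85, 85, 85], travel=[[0, 0, 0], [0, 0, 0], [0, 0, 0], [0, 0, -25], [0, 0, -65], [0, 0, -105], [0, 0, -130]], dr=[[0, 0, 0], [0, 0, 0], [0, 0, 0], [0, 0, 0], [0, 0, 0], [0, 0, 0], [0, 0, 0]])

```text
clock: 4.3
position: [405.2, 271.2, 326.7]
ee_rot: [0.991, -0.134, 0.001, -0.002]
contact_force: [-0.4, 0.1, -1.2]
gripper_width: 85.2
grasp_force: 0.0
```

Emit:
move_arm(fingers=[85, 85, 85, 85, 85, 85, 85, 85, 85, 85], travel=[[7, 21, 0], [15, 41, 0], [22, 62, 0], [29, 82, 0], [37, 103, 0], [44, 123, 0], [52, 144, 0], [59, 165, 0], [66, 185, 0], [74, 206, 0]], dr=[[0, 0, 0.149], [0, 0, 0.298], [0, 0, 0.447], [0, 0, 0.596], [0, 0, 0.745], [0, 0, 0.894], [0, 0, 1.043], [0, 0, 1.192], [0, 0, 1.341], [0, 0, 1.49]])

```text
clock: 5.3
position: [421.2, 51.7, 323.7]
ee_rot: [-0.635, 0.773, -0.0, 0.0]
contact_force: [0.2, 0.1, 1.0]
gripper_width: 84.9
grasp_force: 0.0
```

Emit:
move_arm(fingers=[85, 85, 85, 85, 85, 85, 85, 85, 85, 85], travel=[[21, -6, 0], [42, -12, 0], [63, -17, 0], [84, -23, 0], [105, -29, 0], [126, -35, 0], [148, -41, 0], [169, -47, 0], [190, -53, 0], [211, -58, 0]], dr=[[0, 0, 0.149], [0, 0, 0.298], [0, 0, 0.447], [0, 0, 0.596], [0, 0, 0.745], [0, 0, 0.894], [0, 0, 1.043], [0, 0, 1.192], [0, 0, 1.341], [0, 0, 1.49]])

```text
clock: 6.3
position: [438.6, -166.5, 323.7]
ee_rot: [0.057, 0.998, -0.0, 0.0]
contact_force: [-0.3, 0.3, -0.0]
gripper_width: 84.9
grasp_force: 0.0
```

Emit:
move_arm(fingers=[85, 85], travel=[[0, 0, 0], [0, 0, 0]], dr=[[0, 0, 0], [0, 0, 0]])

```text
clock: 6.5
position: [438.4, -165.7, 323.5]
ee_rot: [0.054, 0.999, 0.0, -0.0]
contact_force: [0.4, 1.2, 0.9]
gripper_width: 85.0
grasp_force: 0.0
```

```bash
cat > st.py <<'E'
from h import *
s=arm.read_state();e=R.from_quat(s['ee_rot']);M=e.as_matrix()
print(s['clock'],s['position'].round(1) if hasattr(s['position'],'round') else s['position'],np.round(s['joints'],2),'yaw',np.degrees(np.arctan2(M[1,0],M[0,0])),M[:,2].round(3),s['contact_force'])
E
python3 - <<'E'
import st
from h import *
w=snap('wrist','w2.png');t=snap('top','t2.png')
t=cv2.resize(t[170:310,140:400],(557,300));w=w
cv2.imwrite('pics/m2.png',np.vstack([cv2.resize(w,(400,300)),cv2.resize(t,(400,215))])[:,:,::-1])
E
```

```text
6.5 [ 438.4 -165.7  323.5] [-0.01  0.2  -0.48 -0.   -0.89 -1.66] yaw 173.84380183235962 [-0.  0. -1.] [0.41540044 1.15503778 0.88221187]
```

View pics/m2.png

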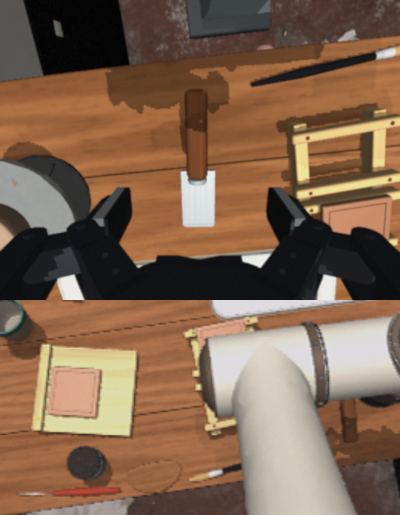

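The jar stands upright beside the board. The wrist view shows the handle running from about (275,127) to (276,252) and the blade front edge at about (277,318), in full-resolution pixels. Now refining the lifter and the rack bars.

```bash
python3 - <<'E'
from h import *
im,m=load('w2')
p=lambda u,v,z:onz(m,u,v,z)[:2]
g=lambda v:np.degrees(np.arctan2(v[1],v[0]))
r=im[230:330,240:315].astype(int);mk=((r.min(2)>130)&(np.ptp(r,2)<45)).astype(np.uint8)
n,l,s,c=cv2.connectedComponentsWithStats(mk);k=1+np.argmax(s[1:,4]);print(s[k])
pts=np.argwhere(l==k)[:,::-1]+[240,230]
W=np.array([p(u,v,2) for u,v in pts],np.float32);rc=cv2.minAreaRect(W);print('blade',rc)
print('front mid',p(277,318,2),'handle ends',p(275,127,72),p(276,252,72))
d=p(276,252,72)-p(275,127,72);print(g(d),np.linalg.norm(d))
# handle: dark brown per row
for v in range(140,250,15):
    row=im[v,240:320].astype(int); q=np.where(row.sum(1)<210)[0]+240; print(v,q.min() if len(q) else None,q.max() if len(q) else None,im[v,276])
h=im[130:300,380:560];cv2.imwrite('pics/m3.png',cv2.resize(h,None,fx=3.3,fy=3.3,interpolation=cv2.INTER_CUBIC)[:,:,::-1])
E
```

```text
[  13    9   49   79 3309]
blade ((522.8839721679688, -176.0530548095703), (46.89427185058594, 86.68456268310547), 84.16653442382812)
front mid [ 567.0346603  -180.88568555] handle ends [ 374.22806555 -160.85967914] [ 463.02479865 -169.9780331 ]
-5.863035230198484 89.26367788095477
140 257 317 [82 49 30]
155 258 301 [82 48 29]
170 253 290 [71 41 24]
185 252 290 [123  74  42]
200 254 290 [122  73  43]
215 260 289 [121  71  41]
230 261 304 [120  71  40]
245 264 287 [120  72  41]
```

View pics/m3.png

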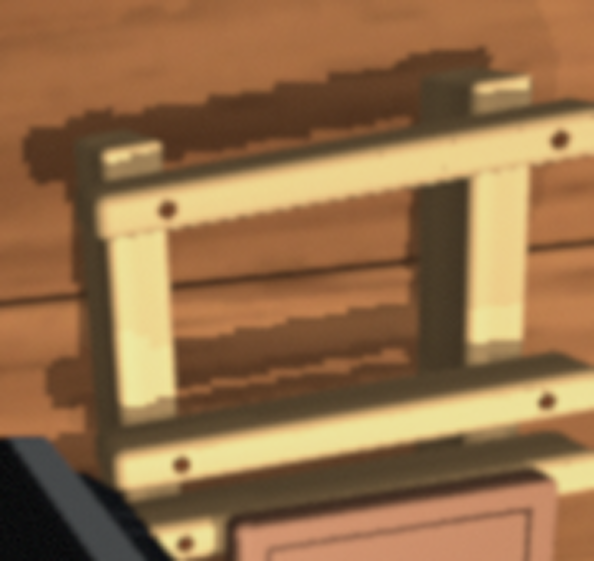

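```bash
python3 - <<'E'
from h import *
im,m=load('w2')
q=[onz(m,380+(x+.5)/3.3-.5,130+(y+.5)/3.3-.5,40)[:2] for x,y in [(168,209),(560,139),(181,464),(547,401)]]
g=lambda v:np.degrees(np.arctan2(v[1],v[0]))
print(np.round(q,1),'bay',np.mean(q,0),g(q[1]-q[0]),g(q[3]-q[2]),np.linalg.norm(q[1]-q[0]),np.linalg.norm(q[3]-q[2]),np.linalg.norm((q[0]+q[1]-q[2]-q[3])/2))
E
```

```text
[[439.4 -42.6]
 [432.1  52.5]
 [508.7 -37.5]
 [501.5  57.8]] bay [470.41627566   7.53168139] 94.39097059887087 94.34780333224218 95.37733554717522 95.55471068959484 69.56288658192926
```

Emit:
move_arm(fingers=[85, 85, 85, 85, 10, 10, 10, 10, 10, 10], travel=[[1, -1.5, 40], [1, -1.5, 80], [1, -1.5, 100], [1, -1.5, 106], [1, -1.5, 106], [1, -1.5, 106], [1, -1.5, 106], [1, -1.5, 106], [1, -1.5, 106], [1, -1.5, 106]], dr=[[0, 0, -0.005], [0, 0, -0.005], [0, 0, -0.005], [0, 0, -0.005], [0, 0, -0.005], [0, 0, -0.005], [0, 0, -0.005], [0, 0, -0.005], [0, 0, -0.005], [0, 0, -0.005]])

```text
clock: 7.6
position: [437.7, -166.9, 218.7]
ee_rot: [0.051, 0.999, -0.0, 0.001]
contact_force: [-1.6, -0.1, 6.5]
gripper_width: 20.9
grasp_force: 61.9
```

Emit:
move_arm(fingers=[10, 10, 10, 10], travel=[[0, 0, 0], [0, 0, 0], [0, 0, 0], [0, 0, 0]], dr=[[0, 0, 0], [0, 0, 0], [0, 0, 0], [0, 0, 0]])

```text
clock: 8.0
position: [437.7, -166.9, 218.7]
ee_rot: [0.051, 0.999, -0.0, 0.001]
contact_force: [-0.8, 2.2, 6.9]
gripper_width: 21.0
grasp_force: 61.9
```

```bash
python3 st.py
```

```text
8.0 [ 437.7 -166.9  218.7] [-0.02  0.36 -0.6   0.   -0.61 -1.66] yaw 174.1055671865317 [ 0.002 -0.    -1.   ] [-0.83216428  2.227833    6.88286423]
```

Emit:
move_arm(fingers=[10, 10, 10, 10], travel=[[0, 0, -15], [0, 0, -50], [0, 0, -90], [0, 0, -100]], dr=[[0, 0, 0], [0, 0, 0], [0, 0, 0], [0, 0, 0]])

```text
clock: 8.4
position: [438.3, -167.1, 321.7]
ee_rot: [0.051, 0.999, -0.0, 0.004]
contact_force: [0.4, 1.0, -1.2]
gripper_width: 20.9
grasp_force: 61.0
```

Emit:
move_arm(fingers=[10, 10, 10, 10, 10, 10, 10, 10, 10, 10], travel=[[-2, 27, 0], [-5, 54, 0], [-7, 81, 0], [-10, 108, 0], [-13, 135, 0], [-15, 162, 0], [-18, 189, 0], [-20, 215, 0], [-23, 242, 0], [-25.5, 269, 0]], dr=[[0, 0, -0.148], [0, 0, -0.296], [0, 0, -0.444], [0, 0, -0.592], [0, 0, -0.74], [0, 0, -0.888], [0, 0, -1.036], [0, 0, -1.184], [0, 0, -1.332], [0, 0, -1.48]])

```text
clock: 9.4
position: [490.2, 98.9, 316.9]
ee_rot: [-0.638, 0.77, 0.0, -0.001]
contact_force: [1.2, -0.6, -1.5]
gripper_width: 20.7
grasp_force: 60.9
```

Emit:
move_arm(fingers=[10, 10, 10, 10, 10, 10], travel=[[0, 0, 0], [0, 0, 30], [0, 0, 55], [0, 0, 65], [0, 0, 70], [0, 0, 70]], dr=[[0, 0, 0], [0, 0, 0], [0, 0, 0], [0, 0, 0], [0, 0, 0], [0, 0, 0]])

```text
clock: 10.0
position: [490.6, 97.7, 247.5]
ee_rot: [-0.635, 0.773, 0.0, -0.0]
contact_force: [0.7, -0.2, 0.0]
gripper_width: 21.2
grasp_force: 60.8
```

```bash
python3 - <<'E'
import st
from h import *
t=snap('top','t3.png');s=snap('side','s3.png')
cv2.imwrite('pics/m4.png',np.vstack([cv2.resize(t[175:275,140:340],(600,300),interpolation=2),cv2.resize(s[220:320,140:340],(600,300),interpolation=2)])[:,:,::-1])
E
```

```text
10.0 [490.6  97.7 247.5] [ 0.52  0.36 -0.5   0.   -0.72 -0.72] yaw -101.15832452385402 [-0.001 -0.    -1.   ] [ 0.69660994 -0.1733425   0.01367264]
```

View pics/m4.png

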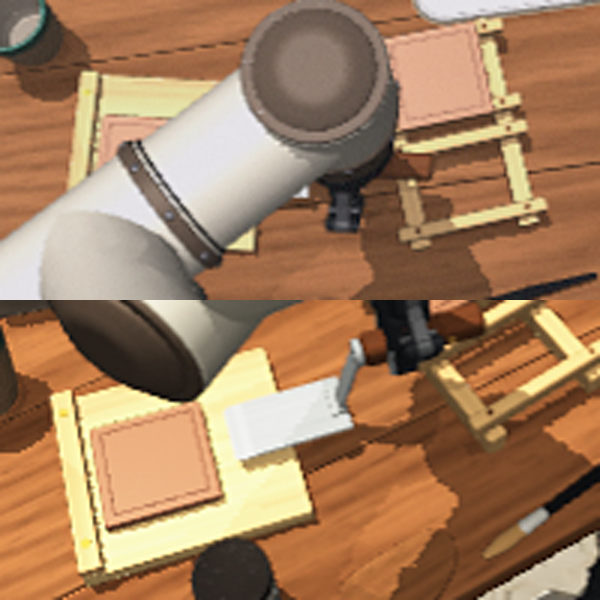

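The side view (lower half) shows tile corners (90,430), (197,404), (222,495), (106,527) and blade corners (226,408), (236,460), (353,428). They are roughly aligned; now computing the lateral offset.

```bash
python3 - <<'E'
from h import *
im,m=load('s3')
p=lambda x,y,z:onz(m,140+(x+.5)/3-.5,220+(y-300+.5)/3-.5,z)[:2]
g=lambda v:np.degrees(np.arctan2(v[1],v[0]))
t=[p(90,430,25),p(197,404,25),p(222,495,25),p(106,527,25)]
print(np.round(t,1),np.mean(t,0),g(t[0]-t[1]),g(t[3]-t[2]),g(t[1]-t[2])+90)
b=[p(226,408,29.5),p(236,460,29.5),p(353,428,29.5)]
print(np.round(b,1),(b[0]+b[1])/2,g(b[1]-b[2]))
h=np.array([np.cos(np.radians(78.9)),np.sin(np.radians(78.9))]);n=np.array([h[1],-h[0]])
print('lat: tile',np.mean(t,0)@n,'tip',(b[0]+b[1])/2@n,'model tip',np.array([490.6,97.7])@n,'tile w1',np.array([527.3,281.8])@n)
print('s: tile',np.mean(t,0)@h,'tip',(b[0]+b[1])/2@h,np.array([490.6,97.7])@h+130)
E
```

```text
[[573.2 313.3]
 [554.4 235.6]
 [475.9 249.8]
 [493.6 330.4]] [524.25894194 282.2901145 ] 76.41138815659207 77.5667576149291 79.7287329446353
[[537.6 218.6]
 [494.  230.1]
 [475.3 144.3]] [515.80046915 224.35366631] 77.6840523406192
lat: tile 460.1044057804123 tip 462.9582074310551 model tip 462.61278482501433 tile w1 463.1829315561101
s: tile 377.94058094547904 tip 319.45952754224817 320.3235700496525
```

Emit:
move_arm(fingers=[10, 10, 10, 10, 10], travel=[[0, 1, 6], [0, 1, 11], [0, 1, 13], [0, 1, 13.5], [0, 1, 13.5]], dr=[[0, 0, 0], [0, 0, 0], [0, 0, 0], [0, 0, 0], [0, 0, 0]])

```text
clock: 10.6
position: [489.5, 98.3, 234.2]
ee_rot: [-0.635, 0.772, -0.0, -0.0]
contact_force: [0.4, 0.3, -0.4]
gripper_width: 21.3
grasp_force: 61.0
```

Emit:
move_arm(fingers=[10, 10], travel=[[0, 0, 0.8], [0, 0, 0.8]], dr=[[0, 0, 0], [0, 0, 0]])

```text
clock: 10.8
position: [489.7, 98.2, 233.8]
ee_rot: [-0.635, 0.772, -0.0, 0.0]
contact_force: [-0.9, 0.1, 1.5]
gripper_width: 21.0
grasp_force: 61.3
```

Emit:
move_arm(fingers=[10, 10, 10, 10, 10, 10, 10, 10], travel=[[-6, 0, 0.2], [-12, 0, 0.3], [-17, 0, 0.3], [-22, 0, 0.3], [-27, 0, 0.3], [-32, 0, 0.3], [-37, 0, 0.3], [-40, 0, 0.3]], dr=[[0, 0, 0], [0, 0, 0], [0, 0, 0], [0, 0, 0], [0, 0, 0], [0, 0, 0], [0, 0, 0], [0, 0, 0]])

```text
clock: 11.6
position: [497.3, 137.6, 233.9]
ee_rot: [-0.636, 0.772, -0.0, -0.001]
contact_force: [-1.3, -5.3, 8.9]
gripper_width: 20.9
grasp_force: 62.3
```

```bash
python3 - <<'E'
import st
from h import *
s=snap('side','s4.png')
cv2.imwrite('pics/m5.png',cv2.resize(s[220:320,140:340],(800,400),interpolation=2)[:,:,::-1])
E
```

```text
11.6 [497.3 137.6 233.9] [ 0.58  0.4  -0.47  0.   -0.7  -0.78] yaw -101.06480245906988 [-0.    -0.001 -1.   ] [-1.31973312 -5.30195321  8.87450959]
```

View pics/m5.png

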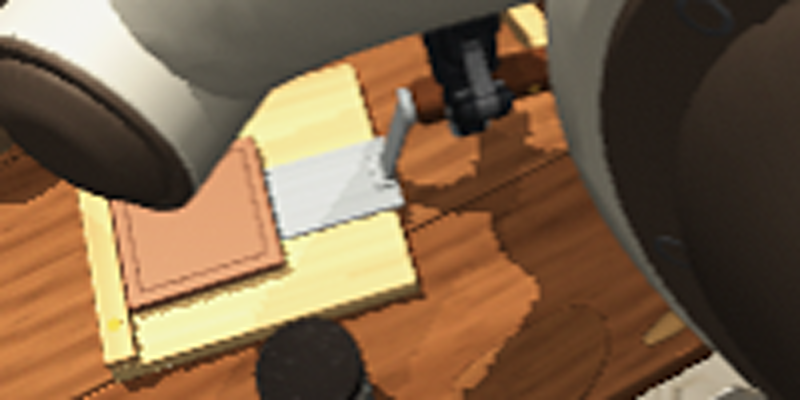

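The side view shows the tile moved up near the fence and the blade starting under it, square and centred. Continuing.

Emit:
move_arm(fingers=[10, 10, 10, 10, 10, 10, 10, 10, 10, 10], travel=[[-5, 0, 0], [-11, 0, 0], [-17, 0, 0], [-23, 0, 0], [-29, 0, 0], [-35, 0, 0], [-41, 0, 0], [-46, 0, 0], [-51, 0, 0], [-55, 0, 0]], dr=[[0, 0, 0], [0, 0, 0], [0, 0, 0], [0, 0, 0], [0, 0, 0], [0, 0, 0], [0, 0, 0], [0, 0, 0], [0, 0, 0], [0, 0, 0]])

```text
clock: 12.65
position: [507.8, 191.1, 233.9]
ee_rot: [-0.635, 0.772, -0.001, -0.001]
contact_force: [-1.5, -5.4, 8.7]
gripper_width: 20.8
grasp_force: 62.3
```

```bash
cat > tile.py <<'E'
from h import *
import sys
def corners(cam,f,x0,x1,y0,y1,z):
    im=snap(cam,f);m=arm.camera_model(cam)
    a=cv2.cvtColor(im,cv2.COLOR_RGB2Lab)[y0:y1,x0:x1].astype(int)
    h=cv2.cvtColor(im,cv2.COLOR_RGB2HSV)[y0:y1,x0:x1].astype(int)
    mk=((h[...,0]<11)&(h[...,1]>70)&(h[...,1]<150)&(h[...,2]>110)).astype(np.uint8)
    mk=cv2.morphologyEx(mk,cv2.MORPH_OPEN,np.ones((3,3)))
    n,l,s,c=cv2.connectedComponentsWithStats(mk)
    for k in range(1,n):
        if s[k,4]<150: continue
        pts=np.argwhere(l==k)[:,::-1]+[x0,y0]
        W=np.array([onz(m,u,v,z)[:2] for u,v in pts],np.float32);r=cv2.minAreaRect(W)
        print(cam,s[k],np.round(r[0],1),np.round(r[1],1),round(r[2],1))
E
python3 - <<'E'
import st
from tile import *
corners('side','s5.png',140,340,150,320,27)
corners('top','t5.png',140,340,175,275,27)
E
```

```text
12.65 [507.8 191.1 233.9] [ 0.66  0.43 -0.41  0.   -0.73 -0.85] yaw -101.08812744532328 [-0.001 -0.002 -1.   ] [-1.51850036 -5.41550085  8.71846314]
```

Emit:
move_arm(fingers=[10, 10, 10, 10], travel=[[-3, 0, 0], [-6, 0, 0], [-7, 0, 0], [-7, 0, 0]], dr=[[0, 0, 0], [0, 0, 0], [0, 0, 0], [0, 0, 0]])

```text
clock: 13.15
position: [509.2, 198.2, 233.9]
ee_rot: [-0.636, 0.772, -0.0, -0.001]
contact_force: [-0.4, -5.1, 8.0]
gripper_width: 21.1
grasp_force: 62.2
```

```bash
python3 - <<'E'
from h import *
for f,a in [('s3',(200,275,160,200)),('s5',(220,300,150,240)),('t5',(200,250,160,230))]:
    im,_=load(f);h=cv2.cvtColor(im,cv2.COLOR_RGB2HSV)
    for v in range(a[0],a[1],10): print(f,v,[tuple(int(q) for q in h[v,u]) for u in range(a[2],a[3],12)])
E
```

```text
s3 200 [(14, 66, 194), (26, 8, 251), (24, 5, 251), (21, 37, 191)]
s3 210 [(14, 96, 40), (20, 47, 213), (26, 7, 251), (22, 36, 212)]
s3 220 [(12, 87, 73), (14, 95, 89), (14, 90, 108), (23, 25, 237)]
s3 230 [(13, 169, 208), (15, 88, 52), (14, 90, 74), (14, 93, 82)]
s3 240 [(13, 172, 193), (13, 81, 38), (14, 87, 44), (13, 92, 50)]
s3 250 [(15, 154, 212), (16, 142, 215), (26, 90, 255), (12, 92, 36)]
s3 260 [(26, 86, 251), (29, 65, 251), (13, 118, 238), (13, 119, 237)]
s3 270 [(27, 81, 255), (13, 116, 238), (13, 117, 237), (13, 116, 237)]
s5 220 [(22, 40, 159), (23, 39, 139), (20, 40, 114), (21, 44, 99), (24, 43, 88), (21, 44, 81), (23, 41, 75), (22, 40, 71)]
s5 230 [(23, 42, 129), (23, 39, 110), (22, 42, 92), (23, 43, 78), (23, 41, 74), (25, 41, 68), (22, 42, 66), (22, 43, 65)]
s5 240 [(20, 44, 105), (24, 45, 80), (23, 45, 74), (22, 41, 68), (24, 41, 62), (19, 45, 62), (24, 27, 48), (120, 21, 12)]
s5 250 [(21, 44, 82), (23, 41, 75), (22, 43, 65), (30, 25, 52), (23, 106, 221), (26, 97, 221), (10, 187, 97), (23, 39, 156)]
s5 260 [(22, 42, 140), (23, 40, 76), (28, 95, 230), (11, 136, 165), 
[... 236 characters left out ...]
 130, 192), (11, 130, 192), (11, 131, 175), (21, 82, 87), (24, 56, 114), (19, 45, 80)]
s5 290 [(12, 169, 164), (13, 157, 167), (11, 130, 155), (12, 130, 194), (16, 138, 76), (25, 101, 220), (24, 102, 190), (21, 42, 79)]
t5 200 [(10, 141, 101), (10, 61, 112), (13, 58, 145), (12, 52, 146), (13, 65, 74), (12, 33, 77)]
t5 210 [(20, 21, 222), (12, 57, 125), (12, 65, 110), (9, 64, 103), (12, 56, 123), (21, 23, 76)]
t5 220 [(0, 2, 229), (135, 4, 231), (13, 52, 138), (12, 48, 80), (19, 23, 87), (15, 52, 49)]
t5 230 [(140, 3, 231), (21, 15, 228), (17, 26, 194), (17, 21, 108), (168, 18, 72), (100, 55, 28)]
t5 240 [(17, 8, 229), (18, 28, 201), (16, 23, 124), (10, 93, 213), (25, 80, 206), (105, 38, 27)]
```

Emit:
move_arm(fingers=[10, 10, 10, 10, 10, 10, 10, 10], travel=[[0, 0, -2], [0, 0, -4], [1, 0, -7], [3, 0, -10], [5, 0, -14], [6, 0, -20], [6, 0, -25], [6, 0, -25]], dr=[[0, 0, 0], [0, 0, 0], [0, 0, 0], [0, 0, 0], [0, 0, 0], [0, 0, 0], [0, 0, 0], [0, 0, 0]])

```text
clock: 13.95
position: [508.3, 192.6, 259.3]
ee_rot: [-0.635, 0.772, -0.0, 0.001]
contact_force: [0.2, 0.1, -2.8]
gripper_width: 21.1
grasp_force: 60.7
```

```bash
sed -i 's/mk=((h.*/mk=((h[...,0]>8)\&(h[...,0]<14)\&(h[...,1]>104)\&(h[...,1]<146)\&(h[...,2]>140)).astype(np.uint8)/' tile.py
python3 - <<'E'
import st
from tile import *
corners('side','s6.png',140,340,150,320,52)
corners('top','t6.png',140,340,175,275,52)
E
```

```text
13.95 [508.3 192.6 259.3] [ 0.66  0.4  -0.38  0.   -0.79 -0.85] yaw -101.10988325951831 [ 0.002  0.001 -1.   ] [ 0.23845573  0.14908605 -2.83131362]
side [  27   98   44   42 1300] [525.8 283.6] [82.3 81.3] 78.6
top [ 69   0  51  14 501] [630.3 145.2] [131.6  35.3] 81.7
top [169   6  31  29 445] [562.  -87.3] [81.4 66.9] 70.2
top [  81   15   50   51 1355] [533.5 120.4] [149.7  96.4] 15.1
top [129  80  54  20 570] [391.6  17.6] [135.9  45.3] 85.3
```

Emit:
move_arm(fingers=[10, 10, 10, 10, 10, 10, 10, 10, 10, 10], travel=[[1, 0, -4], [6, -0.5, -12], [15, -1, -21], [28, -2, -29], [43, -3.5, -34], [60, -5, -36], [77, -6.5, -36], [95, -8, -36], [113, -9.5, -36], [130, -11, -36]], dr=[[0, 0, 0], [0, 0, 0], [0, 0, 0], [0, 0, 0], [0, 0, 0], [0, 0, 0], [0, 0, 0], [0, 0, 0], [0, 0, 0], [0, 0, 0]])

```text
clock: 15.05
position: [493.2, 60.8, 293.8]
ee_rot: [-0.635, 0.772, 0.0, -0.0]
contact_force: [0.4, 0.3, -2.5]
gripper_width: 21.0
grasp_force: 60.7
```

Emit:
move_arm(fingers=[10, 10, 10, 10, 10, 10, 10, 10, 10, 10], travel=[[17, -1, 0], [34, -2, 0], [51, -4, 0], [68, -5, 0], [85, -7, 0], [102, -8, 0], [118, -9, 0], [132, -11, 0], [143, -12, 0], [148, -12, 0]], dr=[[0, 0, -0.01], [0, 0, -0.03], [0, 0, -0.06], [0, 0, -0.095], [0, 0, -0.13], [0, 0, -0.165], [0, 0, -0.2], [0, 0, -0.235], [0, 0, -0.26], [0, 0, -0.269]])

```text
clock: 16.05
position: [476.3, -86.4, 293.8]
ee_rot: [0.733, -0.681, -0.0, 0.0]
contact_force: [-0.1, 0.2, -2.4]
gripper_width: 21.0
grasp_force: 60.7
```

Emit:
move_arm(fingers=[10, 10, 10], travel=[[0, 0, 0], [0, 0, 0], [0, 0, 0]], dr=[[0, 0, 0], [0, 0, 0], [0, 0, 0]])

```text
clock: 16.35
position: [477.0, -84.6, 294.1]
ee_rot: [0.733, -0.68, 0.0, -0.0]
contact_force: [-0.5, -0.9, -2.6]
gripper_width: 20.9
grasp_force: 60.7
```

```bash
python3 - <<'E'
import st
from tile import *
corners('side','s7.png',200,400,150,290,89)
corners('top','t7.png',220,340,160,275,89)
E
```

```text
16.35 [477.  -84.6 294.1] [ 0.16  0.27 -0.48 -0.   -0.82 -0.09] yaw -85.68729898278296 [ 0.  0. -1.] [-0.46274963 -0.92277031 -2.57155508]
side [  65   41   73   55 1970] [501.4  20.4] [150.1 101. ] 4.3
top [  0   0  54  28 759] [638.2 109.1] [ 61.  138.7] 0.2
```

```bash
python3 - <<'E'
from h import *
im,m=load('s7');im=im.copy()
o=np.array([477,-84.6,0]);h=np.array([np.cos(np.radians(94.31)),np.sin(np.radians(94.31)),0]);n=np.array([h[1],-h[0],0])
big=cv2.resize(im[150:300,220:420],(800,600),interpolation=2)
for a,b in [(42,42),(42,-42),(-42,-42),(-42,42)]:
    for c,z,col in [(o+92.5*h+a*h+b*n,87.8,(0,0,255)),]:
        c=c+[0,0,z];u,v=proj(m,c);cv2.circle(big,(int((u+.5-220)*4),int((v+.5-150)*4)),4,col,1)
for q in [(439.4,-42.6),(432.1,52.5),(508.7,-37.5),(501.5,57.8)]:
    u,v=proj(m,[*q,40]);cv2.circle(big,(int((u+.5-220)*4),int((v+.5-150)*4)),4,(0,255,0),1)
cv2.imwrite('pics/m6.png',big[:,:,::-1])
E
```

```text
(no output)
```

View pics/m6.png

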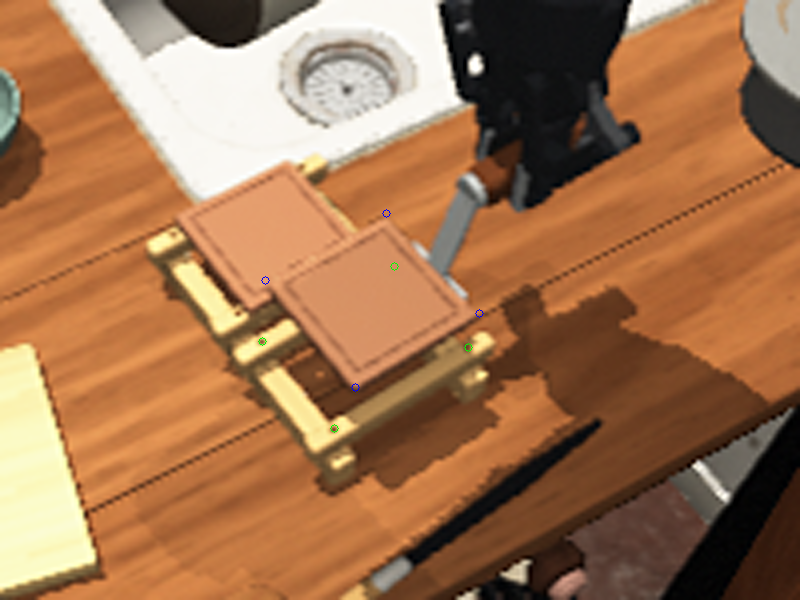

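Centre of the carried tile agrees with my prediction (372,301 against 371,298), and the nails match. The corners look inset, so a numeric check follows.

```bash
python3 - <<'E'
from h import *
im,m=load('s7')
for z in (80,88):
    t=[onz(m,220+(x+.5)/4-.5,150+(y+.5)/4-.5,z)[:2] for x,y in [(275,292),(388,222),(470,303),(356,387)]]
    print(z,np.round(t,1),np.mean(t,0),[round(float(np.linalg.norm(t[i]-t[i-1])),1) for i in range(4)])
o=np.array([477,-84.6]);h=np.array([np.cos(np.radians(94.31)),np.sin(np.radians(94.31))]);print(o+92.5*h)
g=lambda v:np.degrees(np.arctan2(v[1],v[0]));print(g(t[0]-t[1]),g(t[3]-t[2]),g(t[1]-t[2]))
E
```

```text
80 [[503.5  48.9]
 [513.7 -32.6]
 [443.3 -40.8]
 [428.6  43.1]] [472.29073078   4.65335494] [75.0, 82.2, 70.9, 85.2]
88 [[498.6  51.9]
 [508.7 -28.6]
 [439.2 -36.8]
 [424.7  46.2]] [467.7948279    8.18029694] [74.2, 81.2, 70.0, 84.2]
[470.04836902   7.63841297]
97.16938168586425 99.92892538728027 6.681542563170531
```

Emit:
move_arm(fingers=[10, 10, 10, 10, 10, 10, 10, 10, 10, 10], travel=[[0, -1, 8], [0, -1, 18], [0, -1, 27], [0, -1, 32], [0, -1, 35], [0, -1, 37], [0, -1, 39], [0, -1, 41], [0, -1, 43], [0, -1, 45]], dr=[[0, 0, 0], [0, 0, 0], [0, 0, 0], [0, 0, 0], [0, 0, 0], [0, 0, 0], [0, 0, 0], [0, 0, 0], [0, 0, 0], [0, 0, 0]])

```text
clock: 17.45
position: [478.1, -84.7, 249.2]
ee_rot: [0.733, -0.68, 0.0, -0.0]
contact_force: [-1.0, 0.5, -2.2]
gripper_width: 21.2
grasp_force: 60.9
```

Emit:
move_arm(fingers=[10, 10], travel=[[0, 0, 0.5], [0, 0, 0.5]], dr=[[0, 0, 0], [0, 0, 0]])

```text
clock: 17.65
position: [478.0, -84.7, 248.6]
ee_rot: [0.733, -0.68, -0.0, 0.0]
contact_force: [0.5, -0.5, -0.2]
gripper_width: 20.7
grasp_force: 60.9
```

```bash
python3 - <<'E'
import st
from tile import *
corners('side','s8.png',220,420,150,290,50)
E
```

```text
17.65 [478.  -84.7 248.6] [ 0.16  0.33 -0.53 -0.   -0.7  -0.09] yaw -85.7054950965922 [-0. -0. -1.] [ 0.5369096  -0.51693152 -0.23619276]
side [ 45  41  45  36 916] [561.9  17.9] [82.7 84. ] 3.4
side [  67   64   49   41 1109] [470.6   8.2] [83.  83.3] 4.1
```

Emit:
move_arm(fingers=[10, 10, 10, 10, 10, 10, 10, 10, 10, 10], travel=[[3, 0, 0], [9, 0, 0], [18, 0, 0], [30, 0, 0], [45, 0, 0], [62, 0, 0], [80, 0, 0], [100, 0, 0], [125, 0, 0], [145, 0, 0]], dr=[[0, 0, 0], [0, 0, 0], [0, 0, 0], [0, 0, 0], [0, 0, 0], [0, 0, 0], [0, 0, 0], [0, 0, 0], [0, 0, 0], [0, 0, 0]])

```text
clock: 18.7
position: [488.7, -231.4, 248.5]
ee_rot: [0.733, -0.68, 0.0, 0.0]
contact_force: [0.7, 0.3, -1.4]
gripper_width: 21.1
grasp_force: 60.9
```

```bash
python3 - <<'E'
import st
from tile import *
corners('side','s9.png',220,420,150,290,50)
E
```

```text
18.7 [ 488.7 -231.4  248.5] [-0.14  0.41 -0.4   0.   -0.76  0.22] yaw -85.75842608549053 [ 0. -0. -1.] [ 0.66233383  0.30943227 -1.41415497]
side [ 45  42  45  34 887] [561.4  18.5] [81.8 84. ] 1.5
side [  67   65   49   40 1087] [470.6   8.3] [82.9 83.3] 4.1
```

Emit:
move_arm(fingers=[10, 10, 10, 10, 10, 10], travel=[[0, 0, 8], [0, 0, 18], [0, 0, 25], [0, 0, 28], [0, 0, 29.5], [0, 0, 29.5]], dr=[[0, 0, 0], [0, 0, 0], [0, 0, 0], [0, 0, 0], [0, 0, 0], [0, 0, 0]])

```text
clock: 19.35
position: [488.9, -228.9, 219.2]
ee_rot: [0.733, -0.68, -0.0, 0.0]
contact_force: [0.6, 0.1, -0.5]
gripper_width: 21.3
grasp_force: 61.0
```

Tile unmoved. Lower the last bit, release and rise.

Emit:
move_arm(fingers=[10, 10, 10, 30, 50, 60, 60, 60], travel=[[0, 0, 0.5], [0, 0, 1], [0, 0, 1], [0, 0, 1], [0, 0, 1], [0, 0, 1], [0, 0, 1], [0, 0, 1]], dr=[[0, 0, 0], [0, 0, 0], [0, 0, 0], [0, 0, 0], [0, 0, 0], [0, 0, 0], [0, 0, 0], [0, 0, 0]])

```text
clock: 20.15
position: [488.9, -229.3, 218.0]
ee_rot: [0.733, -0.68, -0.0, 0.0]
contact_force: [-0.9, 0.8, -0.1]
gripper_width: 60.0
grasp_force: 0.0
```

Emit:
move_arm(fingers=[60, 60, 60, 60, 60, 60, 60], travel=[[0, 0, -15], [0, 0, -45], [0, 0, -85], [0, 0, -125], [0, 0, -150], [0, 0, -150], [0, 0, -150]], dr=[[0, 0, 0], [0, 0, 0], [0, 0, 0], [0, 0, 0], [0, 0, 0], [0, 0, 0], [0, 0, 0]])

```text
clock: 20.85
position: [488.5, -229.2, 368.3]
ee_rot: [0.733, -0.68, 0.0, -0.0]
contact_force: [-0.9, 0.2, -0.5]
gripper_width: 59.5
grasp_force: 0.0
```

```bash
python3 - <<'E'
import st
from tile import *
corners('side','s10.png',220,420,150,290,50)
im=snap('side','s11.png');m=arm.camera_model('side')
# expected lifter origin & blade region brightness
for nm,c in [('side',im),('top',snap('top','t11.png')),('wrist',snap('wrist','w11.png'))]:
    m=arm.camera_model(nm)
    hsv=cv2.cvtColor(c,cv2.COLOR_RGB2HSV)
    u,v=proj(m,[482.4,-143.1,2]);u,v=int(u),int(v);print(nm,u,v)
    y0,x0=max(v-60,0),max(u-60,0);r=c[y0:v+60,x0:u+60].astype(int)
    if not r.size: continue
    mk=((r.min(2)>125)&(np.ptp(r,2)<45)).astype(np.uint8);n,l,s,_=cv2.connectedComponentsWithStats(mk)
    for k in range(1,n):
        if s[k,4]>150:
            W=np.array([onz(m,a+x0,b+y0,2)[:2] for b,a in np.argwhere(l==k)],np.float32);print(s[k],cv2.minAreaRect(W))
E
```

```text
20.85 [ 488.5 -229.2  368.3] [-0.14  0.27 -0.26 -0.   -1.04  0.21] yaw -85.7212925475966 [ 0.001  0.    -1.   ] [-0.87689311  0.16343276 -0.52379843]
side [ 45  42  45  35 887] [561.9  17.7] [82.7 83.6] 3.4
side [  67   65   49   40 1086] [470.6   8.3] [83.  83.3] 4.1
side 358 215
[   0    0   86   37 1601] ((623.3646850585938, -195.13009643554688), (246.56788635253906, 134.1986541748047), 60.320701599121094)
[ 41  48  38  27 526] ((482.1611022949219, -142.232666015625), (47.19965744018555, 89.88784790039062), 4.747899532318115)
top 349 224
[  0   0  19  18 281] ((645.22607421875, -28.489154815673828), (49.600975036621094, 48.85054397583008), 81.75099182128906)
[  27    0   93  120 7433] ((484.5526123046875, -173.57962036132812), (357.8490905761719, 193.7605743408203), 0.8062593340873718)
[104   0  16  15 220] ((608.8482055664062, -309.71307373046875), (43.87180709838867, 40.31077194213867), 81.77205657958984)
wrist 277 261
[  39   24   42   71 2677] ((483.04254150390625, -143.05503845214844), (46.09014892578125, 86.21784210205078), 3.7204153537750244)
```

```bash
python3 -c "
from bench import arm
print(arm.job_done())"
```

```text
the job is handed in; nothing more can be done
None
```

The job is handed in at about 21 s of the 64 s allowed: the jar stands on the bench beside the board, the tile lies square on the empty bay with the dry tile unmoved, and the lifter is flat on the bench about 40 mm clear of the rack; the judge's result was not shown.

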